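Slide the hold-down stud home in its slot plate

ROBOT

A 6-joint arm with a two-finger parallel gripper is mounted at the origin on a cart in front of the work surface, level with it; the furniture and walls round the work are solid. World frame = base frame: x ahead of the robot, y to its left, z up, the work surface at z = 0. Lengths are in m, angles in degrees, forces in N, time in s.
With the tool pointing down it reaches from about 0.3 to 0.75 m from the base axis. Payload 8.5 kg.
Tool frame: the origin (TCP) lies midway between the tips of the shut fingers; the grasp point (between the pads) lies env.tcp_to_grasp behind it (env.tcp_to_grasp is the distance from the TCP to the grasp point, in m); z points along the fingers, y is the line along which they close (so a half turn about z gives the same grasp; the last joint's range is limited). The gripper opens to 85 mm and grips with 20 to 120 N. Pads are 22 mm wide; open, the fingers measure 114 mm over their backs; the gripper's body (76 mm by 85 mm) begins 54 mm behind the grasp point. The pads swing forward as they close: fully open they stand 13 mm farther back than shut.
Start: joints at [64.097, 21.807, 74.336, -0, 83.858, -12.336], TCP at [0.129, 0.535, 0.231] pointing down, gripper open.
Joint ranges: [-178.18, 178.18], [-50.72, 133.34], [12.68, 142.11], [-81.47, 261.47], [9.98, 163.14], [-165.26, 165.26]. Speed limits (degrees/s): [136.94, 136.94, 180, 180, 180, 180].

INTERFACE

Orientations are given as a 3x3 rotation matrix whose columns are the frame's x, y, z axes.
In Python, from rig import observe, optics, job, env gives the robot as it stands. The module is installed in compiled form; this text tells all that it offers.
- The arm moves only by the shell command python3 -m jog 'ROWS' [FORCE]. ROWS is JSON, a list of rows, each a list of 7 numbers: the turn, a rotation vector about the tool's x, y, z in rad, then the shift along the tool's x, y, z in m, then the opening in per cent of the stroke, from 0 (shut) to 100 (fully open). A call has 1 to 10 rows; each row shifts and turns the commanded pose from where the row before left it, along the tool's axes as they then stand; what a row does not reach is not made up. A row lasts 1/8 s, in which the tool goes at most 62.5 mm and 10.7 degrees, less where a joint would pass 70% of its speed; a pose out of reach is approached as far as the arm can. A call is refused whole if a number of a shift passes 0.0625 or a number of a turn 0.188, either way. A call with a gripper value outside its range is refused whole. The fingers move at their own pace and stop on an object; FORCE is the grip in N (left out, the last holds). Time passes only in rows, so rows that do not move let the fingers close. It gives the time, the measured TCP pose, the force, the opening and the grip force at its end, in the units of the state.
- observe(): the state, without advancing time (a new reading comes with each control period).
- optics.get_image(name): name is "side" or "top"; returns a dict with "pixels" (480x640x3 uint8, red, green, blue), "mtx" (3x3 intrinsics, pixels), "rvec" (rotation vector, rad) and "tvec" (3), from world to camera coordinates, as OpenCV has them. Camera axes: x right, y down, z forward; pixel columns grow to the right and rows downward; lengths in m; the calibration is good to about 2 mm. A picture is of the moment at which its call begins. There is no depth.
- job.close_job(): hands the job in; it is judged then, once.
The state is a dict: "time_s": time; "q": joint angles; "qvel": joint speeds; "joint_efforts": joint torques, N m; "position": TCP position; "tool_rot": TCP orientation; "ft_force": force on the tool from outside, world axes, zero at the start; "wrist_torque": the same for the moment, N m; "grip_width": finger opening in m; "gripper_force": force on a finger pad.
Only numpy, scipy, OpenCV 4.12 (cv2) and the standard library are available. Lean on these libraries where they do the work, as an engineer would, in place of code of your own. Each camera call takes 0.05 s, during which the arm holds its last target. There are 200 camera calls.

TASK

Fit the hold-down stud into the slotted plate on the bench: take it by its knob, slide its foot in at the open mouth and under the two lips, all the way to the closed end of the slot, and let go of it standing upright there. Do not tip the stud over on the way, and leave the two standing collets where they are.

Things in the scene. Friction and masses are not known exactly. Their poses are not given: they have to be found in the camera images.
- stud: Loose plain-steel stud, 80 mm tall, standing upright: round foot (38 mm diameter, 10 mm thick), thin shaft (12 mm; 17 mm collar on its lowest 5 mm), round knurled knob (28 mm diameter, 50 to 80 mm above the underside) to grip from above, any way round. About 0.25 kg. Origin: centre of the foot's underside; z up.
- slot_plate: Dark steel plate fixed on the bench, 110 x 110 x 26 mm (screw heads +3). Origin: centre of underside; z up. A T-slot runs along y = 0 from the open mouth at x = -55 mm toward +x; its floor is the bench. Channel for the foot: 50 wide, 18 high, ends in a wall at x = +29. Above it two lips (z 18 to 26) leave a slot 24 wide for the shaft. Stud fully home: its axis at x = +10 mm.
- collet_1: A steel spring collet, 36 mm diameter and 84 mm tall, standing on end on the bench; not to be moved. Origin: centre of its underside; z up. It is thick from bottom to top and has no knob.
- collet_2: A second collet like the first, 36 mm diameter and 84 mm tall, standing on end; not to be moved. Origin: centre of its underside; z up.
Things that resemble listed ones, but are neither listed nor needed, are in the scene too. Leave any blue or purple look-alike of the stud alone.

How it is judged:
By the outcome, as a careful person would: the job done as asked, in the order asked, and still so for the second after the job is handed in, with the robot touching nothing.
It also fails if it takes over 35 s, if anything falls off the work surface, if the arm or the gripper's body presses on something with over 40 N, if the wrist force passes 120 N, or if a joint passes its speed limit or range.

## Working session

There is one attempt and no reset: what is moved stays moved. The work goes in short steps, Python scripts to look and compute and a shell command to move; the robot and the scene stay as the last step left them, time stands still between calls to the robot, and variables do not carry over. Pictures are saved under pics/ and viewed, at most 10 in all, crops included, and the job is handed in when it is done.

```bash
mkdir -p pics; cat > h.py <<'E'
import numpy as np, cv2
from rig import observe, optics, job, env
def grab(n,f=None):
    d=optics.get_image(n)
    if f: cv2.imwrite('pics/'+f,d['pixels'][:,:,::-1])
    return d
def ray(d,u,v):
    R=cv2.Rodrigues(np.array(d['rvec'],float))[0]; t=np.array(d['tvec'],float).ravel()
    r=R.T@np.linalg.solve(np.array(d['mtx']),[u,v,1.]); return -R.T@t, r
def onz(d,u,v,z):
    c,r=ray(d,u,v); return c+r*(z-c[2])/r[2]
def proj(d,p):
    return cv2.projectPoints(np.array(p,float).reshape(-1,1,3),np.array(d['rvec'],float),np.array(d['tvec'],float),np.array(d['mtx'],float),None)[0].reshape(-1,2)
E
python3 - <<'E'
from h import *
for n in('top','side'):
    d=grab(n,n+'1.png'); print(n,ray(d,320,240),d['mtx'][0][0])
s=observe(); print(s['tool_rot'],s['position'],env.tcp_to_grasp,s['ft_force'],s['time_s'])
E
```

```text
top (array([ 0.37582968, -0.16567852,  0.88080316]), array([ 0.14978221, -0.01201751, -0.98867935])) 433.0554583450754
side (array([ 0.49951166, -0.82582696,  0.58766943]), array([ 0.00108317,  0.76621849, -0.642731  ])) 514.4632425263724
[[-9.72094902e-01  2.34587315e-01 -5.40884228e-04]
 [ 2.34587809e-01  9.72094209e-01 -1.18722637e-03]
 [ 2.47282179e-04 -1.28098155e-03 -9.99999149e-01]] [0.12891884 0.53442178 0.23076741] 0.0187 [ 0.14398624  0.29935151 -0.31605797] 0.1
```

View pics/top1.png

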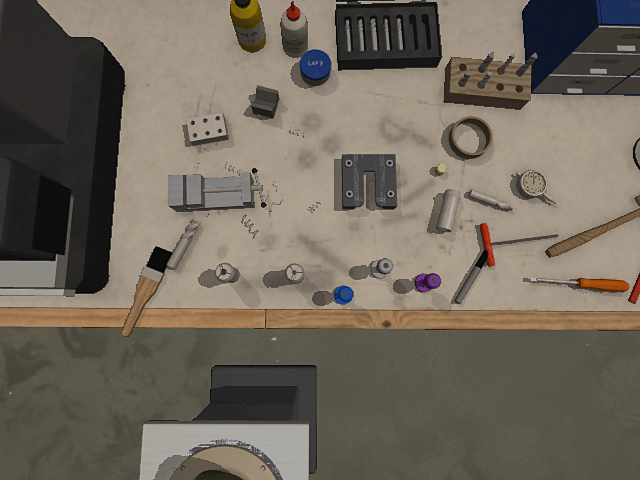

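View pics/side1.png

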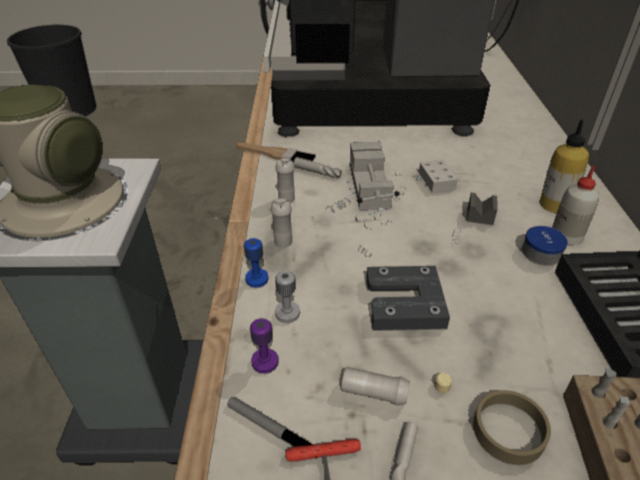

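The steel stud candidates are the gray one at top (382,267) / side (286,290), the blue one at (343,295) and the purple one at (428,282). The two collets stand at (225,272) and (294,273), and another one lies at (448,210). The gray one fits: it is plain steel with a knob, thin shaft and round foot. The plate's mouth faces the robot. I'll measure it and confirm with a crop.

```bash
python3 - <<'E'
from h import *
t=grab('top');s=grab('side')
a=cv2.resize(t['pixels'][130:310,300:460],None,fx=2.5,fy=2.5,interpolation=2);b=cv2.resize(s['pixels'][220:380,220:460],None,fx=400/240,fy=400/240,interpolation=2)
c=np.zeros((450,800,3),np.uint8);c[:,:400]=a;c[:b.shape[0],400:]=b;cv2.imwrite('pics/crop1.png',c[:,:,::-1])
# plate: dark mask
g=t['pixels'].astype(int).sum(2)
m=np.zeros((480,640),np.uint8);m[145:220,333:405]=(g[145:220,333:405]<290)
n,l,st,ce=cv2.connectedComponentsWithStats(m);k=1+np.argmax(st[1:,4]);print('plate',st[k],ce[k])
pts=np.argwhere(l==k)[:,::-1].astype(np.float32);r=cv2.minAreaRect(pts);print(r,[onz(t,u,v,.026).round(4) for u,v in cv2.boxPoints(r)])
for v in range(165,215,4): print(v,''.join('#' if l[v,x]==k else '.' for x in range(335,405)))
# rough stud two-view
def tri(p,q):
    c1,r1=ray(t,*p);c2,r2=ray(s,*q);A=np.stack([r1,-r2],1);x=np.linalg.lstsq(A,c2-c1,rcond=None)[0];return c1+r1*x[0],c2+r2*x[1]
print(tri((383,266),(286,277)))
for n,p in dict(blue=(343,295),purp=(428,282),c1=(225,272),c2=(294,273)).items(): print(n,onz(t,*p,.08).round(3))
E
```

```text
plate [ 334  154   63   57 3022] [365.88782263 181.26637988]
((365.0, 182.0), (56.0, 62.0), 90.0) [array([ 0.685 , -0.2034,  0.026 ]), array([ 0.6868, -0.3317,  0.026 ]), array([ 0.5684, -0.3295,  0.026 ]), array([ 0.5669, -0.2038,  0.026 ])]
165 ###...######.....###################################......###.........
169 #####.#######################################################.........
173 #####.################.######################################.........
177 #####..######################..##############################.........
181 #####..######################..###############################........
185 #####..######################..###############.###############........
189 ##.#...######################..###############################........
193 #.###..####.......###########..#####################........##........
197 #......########.####.#..#####..################.##############........
201 ##.##..######################..#################.#############........
205 #..#..######################...#########.#####################........
209 ###################...............######....###############...........
213 ......................................................................
(array([ 0.45019735, -0.29405582,  0.07258931]), array([ 0.4510761 , -0.29391862,  0.07264838]))
blue [ 0.395 -0.218  0.08 ]
purp [ 0.421 -0.376  0.08 ]
c1 [ 0.436 -0.001  0.08 ]
c2 [ 0.435 -0.128  0.08 ]
```

View pics/crop1.png

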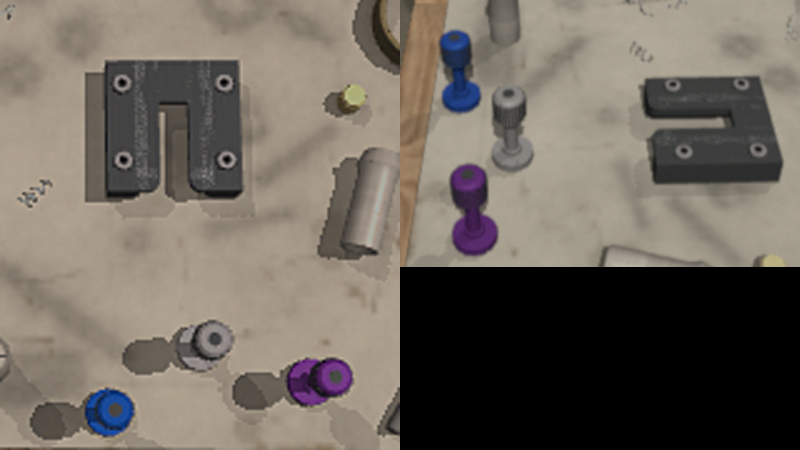

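The crop confirms it: the gray stud has a knurled knob (top px about (385,266)), thin shaft and round foot, and the look-alikes are blue and purple. Next I'll get the plate pose from its four screw heads in both views.

```bash
python3 - <<'E'
from h import *
t=grab('top');s=grab('side')
def ref(d,p,w=6,th=130):
    g=d['pixels'].astype(float).max(2);u,v=p
    for _ in range(3):
        U,V=np.meshgrid(np.arange(round(u)-w,round(u)+w+1),np.arange(round(v)-w,round(v)+w+1))
        k=np.clip(g[V,U]-th,0,60);u,v=(U*k).sum()/k.sum(),(V*k).sum()/k.sum()
    return u,v
T=[ref(t,(300+a/2.5,130+b/2.5),5) for a,b in((122,83),(220,82),(124,160),(227,160))]
S=[ref(s,(220+(a-400)*.6,220+b*.6),6) for a,b in((673,85),(684,151),(741,84),(758,149))]
for n,d,P in(('t',t,T),('s',s,S)):
    W=[onz(d,*p,.029) for p in P]; print(n,np.round(P,1).tolist(),np.round(W,4)[:,:2].tolist(),np.mean(W,0).round(4))
    if n=='t': print('yaw',[np.degrees(np.arctan2(*(b-a)[[1,0]])).round(2) for a,b in((W[2],W[0]),(W[3],W[1]))])
# lips edges in the slot, top view rows: print brightness
g=t['pixels'].astype(int).sum(2)
for v in(178,186,194,200): print(v,g[v,338:400].tolist())
# knob: top face centre, both views
def tri(p,q):
    c1,r1=ray(t,*p);c2,r2=ray(s,*q);x=np.linalg.lstsq(np.stack([r1,-r2],1),c2-c1,rcond=None)[0];return (c1+r1*x[0]+c2+r2*x[1])/2
print(onz(t,384.8,265.8,.08),onz(s,220+110*.6,220+93*.6,.08), 'foot side',onz(s,220+112*.6,220+151*.6,.01))
E
```

```text
t [[348.2, 162.7], [389.4, 162.7], [349.0, 193.7], [390.6, 193.6]] [[0.6657, -0.2326], [0.667, -0.3171], [0.6004, -0.234], [0.6016, -0.3186]] [ 0.6337 -0.2756  0.029 ]
yaw [np.float64(1.29), np.float64(1.32)]
s [[382.9, 260.4], [392.8, 312.0], [423.7, 260.0], [438.0, 311.0]] [[0.6017, -0.2122], [0.605, -0.3235], [0.6676, -0.2121], [0.6709, -0.3224]] [ 0.6363 -0.2676  0.029 ]
178 [291, 289, 300, 292, 85, 211, 202, 199, 202, 200, 200, 199, 201, 201, 198, 207, 284, 222, 249, 253, 259, 189, 204, 202, 192, 273, 443, 419, 207, 223, 231, 233, 232, 240, 236, 232, 225, 129, 212, 201, 204, 205, 203, 226, 259, 279, 281, 194, 203, 205, 204, 205, 210, 203, 203, 210, 205, 211, 293, 383, 379, 374]
186 [289, 289, 297, 298, 68, 217, 204, 197, 208, 205, 201, 204, 203, 200, 200, 208, 281, 250, 281, 254, 252, 192, 203, 207, 195, 218, 399, 372, 180, 196, 203, 253, 251, 249, 247, 246, 241, 144, 213, 204, 203, 202, 205, 257, 226, 225, 203, 204, 206, 204, 203, 203, 210, 203, 205, 210, 212, 205, 247, 352, 340, 339]
194 [291, 287, 292, 294, 116, 214, 196, 163, 428, 408, 66, 38, 120, 355, 415, 139, 219, 227, 223, 263, 286, 194, 203, 204, 195, 206, 379, 414, 198, 212, 213, 262, 253, 243, 244, 247, 244, 152, 212, 204, 203, 201, 214, 295, 258, 199, 239, 226, 126, 308, 416, 233, 52, 97, 284, 433, 251, 187, 226, 432, 409, 398]
200 [289, 289, 294, 297, 114, 174, 211, 198, 204, 203, 201, 201, 206, 202, 202, 204, 234, 308, 247, 276, 276, 282, 298, 209, 301, 208, 385, 425, 204, 214, 216, 256, 250, 254, 257, 264, 256, 162, 235, 262, 258, 309, 279, 423, 308, 303, 273, 246, 197, 202, 205, 209, 211, 209, 204, 205, 214, 200, 220, 374, 405, 380]
[ 0.44991903 -0.29623818  0.08      ] [ 0.45165953 -0.29906782  0.08      ] foot side [ 0.45019233 -0.3017412   0.01      ]
```

```bash
cat >> h.py <<'E'
from scipy.spatial.transform import Rotation as Ro
def plan(wps,yaw,n):
    """rows needed: world TCP waypoints, closing axis at world yaw (deg), n rows per leg"""
    s=observe();p=np.array(s['position']);R=np.array(s['tool_rot'])
    y=np.array([np.cos(np.radians(yaw)),np.sin(np.radians(yaw)),0]);z=np.array([0,0,-1.]);Rt=np.stack([np.cross(y,z),y,z],1)
    w=Ro.from_matrix(R.T@Rt).as_rotvec();N=sum(n)
    for wp,k in zip(wps,n):
        d=(np.array(wp)-p)/k
        for _ in range(k):
            print(np.r_[w/N,R.T@d].round(4).tolist());R=R@Ro.from_rotvec(w/N).as_matrix()
        p=np.array(wp)
E
python3 - <<'E'
from h import *
plan([(.28,.2,.20),(.40,-.05,.17),(.45,-.297,.15)],0,[7,5,5])
s=grab('side')
W=[onz(s,220+(a-400)*.6,220+b*.6,.029) for a,b in((673,85),(684,151),(741,84),(758,149))];print(np.round(W,4),np.mean(W,0))
E
```

```text
[-0.0, 0.0, 0.0785, -0.0322, -0.0414, 0.0045]
[-0.0, 0.0, 0.0785, -0.0353, -0.0387, 0.0045]
[-0.0, 0.0, 0.0785, -0.0383, -0.0359, 0.0045]
[-0.0, 0.0, 0.0785, -0.041, -0.0328, 0.0045]
[-0.0, 0.0, 0.0785, -0.0434, -0.0294, 0.0045]
[-0.0, 0.0, 0.0785, -0.0456, -0.0259, 0.0045]
[-0.0, 0.0, 0.0785, -0.0475, -0.0223, 0.0045]
[-0.0, 0.0, 0.0785, -0.0523, -0.0183, 0.006]
[-0.0, 0.0, 0.0785, -0.0536, -0.0142, 0.006]
[-0.0, 0.0, 0.0785, -0.0546, -0.0099, 0.006]
[-0.0, 0.0, 0.0785, -0.0552, -0.0056, 0.006]
[-0.0, 0.0, 0.0785, -0.0554, -0.0013, 0.006]
[-0.0, 0.0, 0.0785, -0.0495, -0.0096, 0.004]
[-0.0, 0.0, 0.0785, -0.0501, -0.0057, 0.004]
[-0.0, 0.0, 0.0785, -0.0504, -0.0018, 0.004]
[-0.0, 0.0, 0.0785, -0.0504, 0.0022, 0.004]
[-0.0, 0.0, 0.0785, -0.05, 0.0061, 0.004]
[[ 0.6006 -0.2371  0.029 ]
 [ 0.6019 -0.3208  0.029 ]
 [ 0.6652 -0.2365  0.029 ]
 [ 0.6668 -0.3192  0.029 ]] [ 0.63361288 -0.2783967   0.029     ]
```

```bash
python3 -m jog '[[0,0,0.0785,-0.032,-0.041,0.0045,100],[0,0,0.0785,-0.035,-0.039,0.0045,100],[0,0,0.0785,-0.038,-0.036,0.0045,100],[0,0,0.0785,-0.041,-0.033,0.0045,100],[0,0,0.0785,-0.043,-0.029,0.0045,100],[0,0,0.0785,-0.046,-0.026,0.0045,100],[0,0,0.0785,-0.048,-0.022,0.0045,100],[0,0,0.0785,-0.052,-0.018,0.006,100],[0,0,0.0785,-0.054,-0.014,0.006,100],[0,0,0.0785,-0.055,-0.010,0.006,100]]' 60
python3 - <<'E'
from h import *
plan([(.40,-.05,.17),(.451,-.2975,.15)],0,[2,5])
E
```

```text
time_s: 1.6
position: [0.3532, 0.0483, 0.1819]
tool_rot: [[-0.519, 0.855, 0.001], [0.855, 0.519, -0.0], [-0.001, 0.001, -1.0]]
ft_force: [0.9, 0.3, 0.0]
grip_width: 0.0854
gripper_force: 0.0
[0.0001, 0.0001, 0.078, -0.0542, -0.0055, 0.006]
[0.0001, 0.0001, 0.078, -0.0544, -0.0013, 0.006]
[0.0001, 0.0001, 0.078, -0.0497, -0.0094, 0.004]
[0.0001, 0.0001, 0.078, -0.0502, -0.0055, 0.004]
[0.0001, 0.0001, 0.078, -0.0505, -0.0016, 0.004]
[0.0001, 0.0001, 0.078, -0.0505, 0.0024, 0.004]
[0.0001, 0.0001, 0.078, -0.0501, 0.0063, 0.004]
```

```bash
python3 -m jog '[[0,0,0.078,-0.054,-0.0055,0.006,100],[0,0,0.078,-0.0545,-0.0015,0.006,100],[0,0,0.078,-0.0495,-0.0095,0.004,100],[0,0,0.078,-0.05,-0.0055,0.004,100],[0,0,0.078,-0.0505,-0.0015,0.004,100],[0,0,0.078,-0.0505,0.0025,0.004,100],[0,0,0.078,-0.05,0.0065,0.004,100],[0,0,0,0,0,0,100],[0,0,0,0,0,0,100]]'
python3 - <<'E'
from h import *
t=grab('top');s=grab('side','side2.png')
plan([(.451,-.2975,.15)],0,[1])
plan([(.451,-.2975,.046)],0,[1])
E
```

```text
time_s: 2.72
position: [0.451, -0.2944, 0.1496]
tool_rot: [[-0.003, 1.0, -0.001], [1.0, 0.003, 0.001], [0.001, -0.001, -1.0]]
ft_force: [-0.2, -0.1, 0.2]
grip_width: 0.0855
gripper_force: 0.0
[-0.0001, -0.0002, 0.0043, -0.0037, -0.0002, 0.0]
[-0.0001, -0.0002, 0.0043, -0.0037, -0.0002, 0.104]
```

View pics/side2.png

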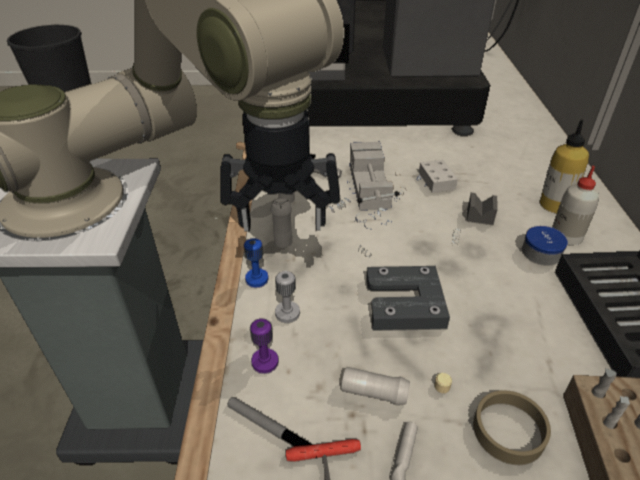

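The side view shows the gripper open above the stud (knob at (286,277)), with the fingers at (235,215) and (322,215) clear of the blue and purple ones. Descending.

```bash
python3 -m jog '[[0,0,0.004,-0.0035,0,0.035,100],[0,0,0,0,0,0.035,100],[0,0,0,0,0,0.034,100],[0,0,0,0,0,0,100],[0,0,0,0,0,0,50]]'
python3 - <<'E'
from h import *
t=grab('top');s=grab('side')
a=cv2.resize(t['pixels'][210:330,320:450],None,fx=3,fy=3);b=cv2.resize(s['pixels'][200:340,210:340],None,fx=3,fy=3)
c=np.zeros((420,780,3),np.uint8);c[:360,:390]=a;c[:,390:]=b;cv2.imwrite('pics/crop2.png',c[:,:,::-1])
E
```

```text
time_s: 3.45
position: [0.4519, -0.2984, 0.0473]
tool_rot: [[0.0, 1.0, 0.001], [1.0, -0.0, -0.001], [-0.001, 0.001, -1.0]]
ft_force: [-0.1, -0.1, -1.3]
grip_width: 0.0697
gripper_force: 0.0
```

View pics/crop2.png

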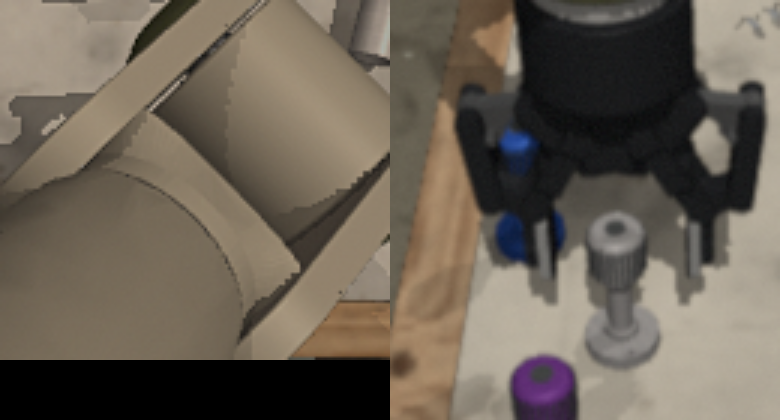

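The side view shows the knob (crop (616,245)) centred between the pads (540 and 695). Closing, then a small lift.

```bash
python3 -m jog '[[0,0,0,0,0,0,0],[0,0,0,0,0,0,0],[0,0,0,0,0,0,0],[0,0,0,0,0,0,0],[0,0,0,0,0,0,0],[0,0,0,0,0,-0.004,0],[0,0,0,0,0,-0.002,0],[0,0,0,0,0,0,0]]' 60
```

```text
time_s: 4.55
position: [0.4513, -0.2983, 0.0518]
tool_rot: [[0.001, 1.0, -0.0], [1.0, -0.001, 0.0], [0.0, -0.0, -1.0]]
ft_force: [0.1, -0.1, -2.8]
grip_width: 0.0264
gripper_force: 59.1
```

```bash
python3 -m jog '[[0,0,0,0.005,0.015,0,0],[0,0,0,0.005,0.022,0,0],[0,0,0,0.005,0.025,0,0],[0,0,0,0.0043,0.018,0,0],[0,0,0,0,0.005,0,0],[0,0,0,0,0,0,0],[0,0,0,0,0,0,0]]'
python3 - <<'E'
from h import *
t=grab('top');s=grab('side')
b=cv2.resize(s['pixels'][220:350,260:460],None,fx=4,fy=4,interpolation=2)
cv2.imwrite('pics/crop3.png',b[:,:,::-1])
E
```

```text
time_s: 5.42
position: [0.5358, -0.2792, 0.0518]
tool_rot: [[0.001, 1.0, -0.001], [1.0, -0.001, 0.0], [0.0, -0.001, -1.0]]
ft_force: [0.5, 0.1, -1.9]
grip_width: 0.0262
gripper_force: 59.3
```

View pics/crop3.png

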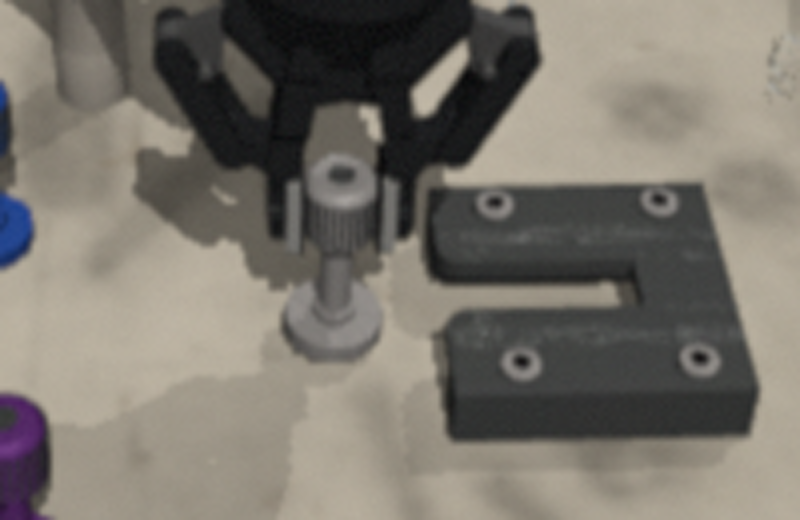

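The crop shows the stud held upright (knob (343,173), foot (333,312)) just before the mouth. The lip edges are at rows 262 and 310.

```bash
python3 - <<'E'
from h import *
d=grab('side')
P=lambda a,b,z:onz(d,260+a/4-.4,220+b/4-.4,z).round(4)
print('foot',P(333,310,.0145),'knob',P(343,173,.0845),'lips',P(540,262,.026),P(540,309,.026))
print('screws',[P(a,b,.029) for a,b in((494,205),(660,202),(521,362),(700,360))])
E
```

```text
foot [ 0.5347 -0.2791  0.0145] knob [ 0.5367 -0.2778  0.0845] lips [ 0.6146 -0.2656  0.026 ] [ 0.6118 -0.2905  0.026 ]
screws [array([ 0.5996, -0.2368,  0.029 ]), array([ 0.6653, -0.2358,  0.029 ]), array([ 0.6012, -0.3198,  0.029 ]), array([ 0.6664, -0.3196,  0.029 ])]
```

```bash
python3 -m jog '[[0,0,0,0,0.01,0,0],[0,0,0,0.0005,0.015,0,0],[0,0,0,0.0005,0.015,0,0],[0,0,0,0.0005,0.015,0,0],[0,0,0,0,0.015,0,0],[0,0,0,0.0005,0.015,0,0],[0,0,0,0,0.007,0,0],[0,0,0,0,0,0,0]]'
```

```text
time_s: 6.58
position: [0.6285, -0.2771, 0.0516]
tool_rot: [[0.001, 1.0, -0.0], [1.0, -0.001, 0.0], [0.0, -0.0, -1.0]]
ft_force: [0.1, -0.3, -3.1]
grip_width: 0.0265
gripper_force: 59.4
```

```bash
python3 -m jog '[[0,0,0,0,0.006,0.002,0],[0,0,0,0,0.003,0.001,0],[0,0,0,0,0.002,0,0],[0,0,0,0,0.0015,0,0],[0,0,0,0,0,0,0]]'; python3 -m jog '[[0,0,0,0,0.001,0,0],[0,0,0,0,0,0,0]]'
```

```text
time_s: 7.2
position: [0.6408, -0.2772, 0.0489]
tool_rot: [[0.001, 1.0, 0.0], [1.0, -0.001, -0.0], [-0.0, 0.0, -1.0]]
ft_force: [0.8, -0.2, -2.2]
grip_width: 0.0265
gripper_force: 59.5
time_s: 7.45
position: [0.6416, -0.2773, 0.0488]
tool_rot: [[0.001, 1.0, -0.001], [1.0, -0.001, 0.0], [0.0, -0.001, -1.0]]
ft_force: [-2.3, 0.7, -2.0]
grip_width: 0.0259
gripper_force: 59.7
```

```bash
python3 -m jog '[[0,0,0,0,0.001,0,0],[0,0,0,0,0,0,0]]';python3 -m jog '[[0,0,0,0,0.001,0,0],[0,0,0,0,0,0,0]]'
```

```text
time_s: 7.7
position: [0.642, -0.2773, 0.0489]
tool_rot: [[0.001, 1.0, -0.002], [1.0, -0.001, 0.0], [0.0, -0.002, -1.0]]
ft_force: [-5.7, 0.1, 0.5]
grip_width: 0.0259
gripper_force: 60.3
time_s: 7.95
position: [0.6423, -0.2773, 0.0489]
tool_rot: [[0.001, 1.0, -0.004], [1.0, -0.001, 0.001], [0.001, -0.004, -1.0]]
ft_force: [-9.2, 0.2, 1.8]
grip_width: 0.0264
gripper_force: 60.9
```

Wall contact at x ≈ 0.6415, as expected. I'll relax the push and lower the stud to the floor.

```bash
python3 -m jog '[[0,0,0,0,-0.002,0.001,0],[0,0,0,0,0,0,0]]';python3 -m jog '[[0,0,0,0,0,0.0007,0],[0,0,0,0,0,0,0]]'
```

```text
time_s: 8.2
position: [0.6416, -0.2773, 0.0478]
tool_rot: [[0.001, 1.0, -0.0], [1.0, -0.001, 0.0], [0.0, -0.0, -1.0]]
ft_force: [-2.6, -0.5, -1.7]
grip_width: 0.0264
gripper_force: 59.8
time_s: 8.45
position: [0.6417, -0.2772, 0.047]
tool_rot: [[0.001, 1.0, -0.0], [1.0, -0.001, 0.0], [0.0, -0.0, -1.0]]
ft_force: [-3.2, 0.6, -1.8]
grip_width: 0.0266
gripper_force: 59.9
```

```bash
python3 -m jog '[[0,0,0,0,0,0.0007,0],[0,0,0,0,0,0,0]]'
```

```text
time_s: 8.7
position: [0.6418, -0.2774, 0.0469]
tool_rot: [[0.001, 1.0, 0.0], [1.0, -0.001, -0.0], [-0.0, 0.0, -1.0]]
ft_force: [-5.1, 1.0, 3.2]
grip_width: 0.0262
gripper_force: 60.4
```

Floor reached (+3 N). Releasing and retreating straight up.

```bash
python3 -m jog '[[0,0,0,0,0,-0.0005,0],[0,0,0,0,0,0,40],[0,0,0,0,0,0,70],[0,0,0,0,0,0,90],[0,0,0,0,0,0,90],[0,0,0,0,0,-0.01,90],[0,0,0,0,0,-0.03,90],[0,0,0,0,0,-0.04,90],[0,0,0,0,0,-0.05,90],[0,0,0,0,0,-0.02,90]]'
python3 -m jog '[[0,0,0,0,-0.05,-0.03,90],[0,0,0,0,-0.06,-0.03,90],[0,0,0,0,-0.06,0,90],[0,0,0,0.03,-0.05,0,90],[0,0,0,0.06,0,0,90],[0,0,0,0.06,0,0,90],[0,0,0,0.06,0,0,90],[0,0,0,0,0,0,90]]'
python3 - <<'E'
from h import *
t=grab('top');s=grab('side')
a=cv2.resize(t['pixels'][130:310,200:450],None,fx=1.6,fy=1.6,interpolation=2);b=cv2.resize(s['pixels'][140:380,220:460],None,fx=400/240,fy=400/240,interpolation=2)
c=np.zeros((400,800,3),np.uint8);c[:288,:400]=a;c[:b.shape[0],400:]=b;cv2.imwrite('pics/crop4.png',c[:,:,::-1])
E
```

```text
time_s: 9.95
position: [0.6425, -0.2776, 0.2015]
tool_rot: [[0.001, 1.0, 0.005], [1.0, -0.001, -0.003], [-0.003, 0.005, -1.0]]
ft_force: [-0.7, 1.0, -0.4]
grip_width: 0.0768
gripper_force: 0.0
time_s: 10.95
position: [0.4257, -0.0638, 0.256]
tool_rot: [[-0.004, 1.0, 0.002], [1.0, 0.004, -0.0], [-0.0, 0.002, -1.0]]
ft_force: [-0.5, -0.0, 0.6]
grip_width: 0.0767
gripper_force: 0.0
```

View pics/crop4.png

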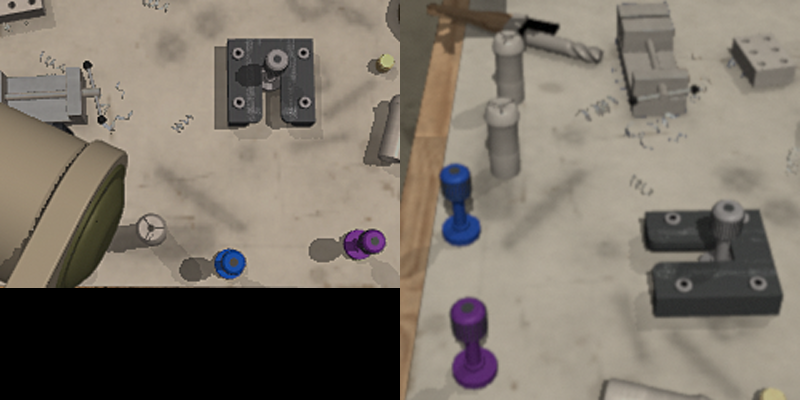

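The stud stands upright at the closed end (top crop (277,60), side crop (728,209)) and the collets are undisturbed. A quick position check before handing in.

```bash
python3 - <<'E'
from h import *
t=grab('top');s=grab('side')
print(onz(t,200+277/1.6,130+60/1.6,.08),onz(s,220+328*.6,140+209*.6,.08))
E
```

```text
[ 0.63940517 -0.2765217   0.08      ] [ 0.64042512 -0.27964551  0.08      ]
```

```bash
python3 - <<'E'
from h import *
t=grab('top');s=grab('side')
a=cv2.resize(t['pixels'][148:214,336:402],None,fx=6,fy=6,interpolation=2);b=cv2.resize(s['pixels'][245:345,360:460],None,fx=4,fy=4,interpolation=2)
c=np.zeros((400,800,3),np.uint8);c[:396,:396]=a;c[:400,400:]=b
# expected knob-top circle / shaft for home (plate frame x=10, TCP-independent)
for d,o,f,(u0,v0) in((t,0,6,(336,148)),(s,400,4,(360,245))):
    ctr=np.array([.6337,-.2770,0])if d is s else np.array([.6337,-.2756,0])
    th=np.radians(np.arange(0,360,15))
    q=proj(d,np.c_[ctr[0]+.010+.014*np.cos(th),ctr[1]+.0002+.014*np.sin(th),.08+0*th])
    for u,v in q: cv2.circle(c,(int((u-u0+.5)*f+o),int((v-v0+.5)*f)),1,(255,0,0),-1)
cv2.imwrite('pics/crop5.png',c[:,:,::-1])
E
```

```text
(no output)
```

View pics/crop5.png

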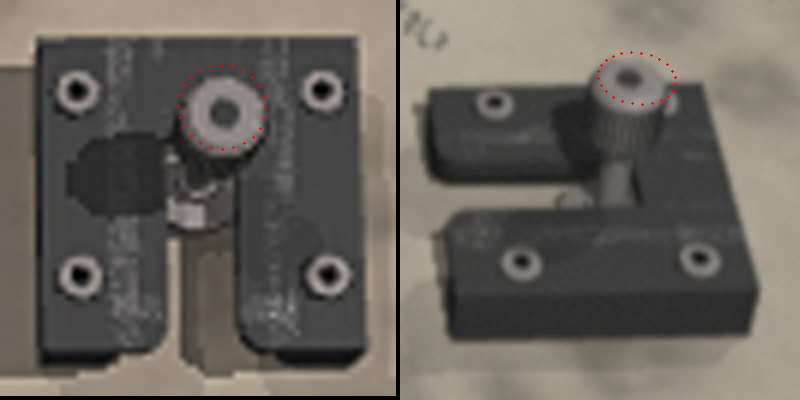

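```bash
python3 - <<'E'
from h import *
t=grab('top');s=grab('side')
T=lambda a,b,z:onz(t,336+a/6-.5,148+b/6-.5,z).round(4)
S=lambda a,b,z:onz(s,360+(a-400)/4-.5,245+b/4-.5,z).round(4)
print('back/front',T(198,37,.026),T(60,346,.026),T(330,346,.026))
print('side back',S(703,86,.026),S(756,290,.026),'front',S(430,90,.026),S(447,300,.026))
print('screws x',T(77,91,.029),T(322,90,.029),T(81,275,.029),T(328,275,.029))
print('knob',T(224,113,.08),S(630,78,.08))
E
```

```text
back/front [ 0.6867 -0.2747  0.026 ] [ 0.5772 -0.2271  0.026 ] [ 0.5783 -0.3185  0.026 ]
side back [ 0.6848 -0.2233  0.026 ] [ 0.6849 -0.3314  0.026 ] front [ 0.5752 -0.2243  0.026 ] [ 0.573  -0.3348  0.026 ]
screws x [ 0.6658 -0.2328  0.029 ] [ 0.6673 -0.3167  0.029 ] [ 0.6011 -0.234   0.029 ] [ 0.6022 -0.3177  0.029 ]
knob [ 0.6417 -0.276   0.08  ] [ 0.6412 -0.2767  0.08  ]
```

The plate edges put its centre at x ≈ 0.631–0.632, so home is about 0.641–0.642. The knob measures 0.6415, and the wall was felt at that position, so it is fully home.

```bash
python3 -c "
from rig import job;print(job.close_job())"
```

```text
the job is handed in; nothing more can be done
None
```

The steel stud is fully home at the closed end of the slot, upright and released, the two collets were left untouched, and the job is handed in at about 11 s of robot time.

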